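# Draw the curling wand out of its hooded rest

### The arm

A 6-joint arm with a two-finger parallel gripper is mounted at the origin on a cart in front of the work surface, level with it; the furniture and walls round the work are solid. World frame = base frame: x ahead of the robot, y to its left, z up, the work surface at z = 0. Lengths are in m, angles in degrees, forces in N, time in s.
With the tool pointing down it reaches from about 0.4 to 0.825 m from the base axis. Payload 7 kg.
Tool frame: the origin (TCP) lies between the finger pads; the fingertips stand 25 mm ahead of it and the grasp point (between the pads) lies 6 mm ahead of it; z points along the fingers, y is the line along which they close (so a half turn about z gives the same grasp; the last joint's range is limited). The gripper opens to 88 mm and grips with 3 to 60 N. Pads are 19 mm wide; open, the fingers measure 130 mm over their backs; the gripper's body (78 mm by 193 mm) begins 47 mm behind the grasp point.
Start: joints at [80.22, 20.546, 0.682, 0, -70.136, -16.507], TCP at [0.299, 0.605, 0.252] pointing down, gripper open.
Joint ranges: [-176.03, 176.03], [-82.01, 121.73], [-58.28, 71.71], [-173.87, 95.51], [-174.79, -0.11], [-173.66, 173.66]. Speed limits (degrees/s): [136.94, 136.94, 172.46, 180, 180, 180].

### API

Orientations are given as [roll, pitch, yaw] about the fixed x, y, z axes, in that order (R = Rz(yaw) Ry(pitch) Rx(roll)).
In Python, from plant import ctrl, vision, order gives the robot as it stands (ctrl), with the cameras (vision) and the job (order).
- The arm moves only by the tool drive_effector, called after "Call:" as a command line: name --argument value ..., lists and objects as JSON in quotes. Schema: {"type":"object","properties":{"motion":{"type":"array","items":{"type":"number"},"minItems":5,"maxItems":40},"only":{"type":"string"},"quiet":{"type":"boolean"},"lines":{"type":"string"}},"required":["motion"],"additionalProperties":false}. motion is one flat list of numbers that holds 1 to 8 rows one after another, with no inner brackets; each row has 5 numbers: dx, dy, dz in fractions of the full range, 1 being 0.4 m, then a turn about the tool's z in fractions of the full range, 1 being 2 pi rad, then the finger opening in m; each row is the pose to reach, as a shift and turn from the pose commanded when the call began, along the tool's axes at that moment; what a row does not reach only later rows make up. A row lasts 1/8 s, in which the tool goes at most 0.0625 m and 10.7 degrees, less where a joint would pass 70% of its speed; a pose out of reach is approached as far as the arm can. The fingers move at their own pace and stop on an object; the grip force is fixed at half the most. Time passes only in rows, so rows that do not move let the fingers close. The tool returns the time, the measured TCP pose, the force, the opening and the grip force at its end. only (a regular expression) keeps the lines of the reply that match it, lines (a string "A,B") keeps lines A to B, and quiet returns only ok. Input that does not fit is refused with a message, and nothing moves.
- ctrl.get_obs(): the state, without advancing time (a new reading comes with each control period).
- vision.snapshot(name): name is "scene" or "top" or "wrist"; returns a dict with "frame" (400x640x3 uint8, red, green, blue), "z_map" (400x640 float32, m along the optical axis (not along the pixel's ray), 0 where there is no reading), "fovy" (degrees; the focal length in pixels is half the picture's height over the tangent of half this angle, whatever the lens; pixels are square), "cx", "cy" (the principal point, pixels), "R" (3x3) and "t" (3): a world point X has camera coordinates R X + t; the wrist camera has in their place "T_tool_cam" (4x4, takes a point from camera to tool coordinates, whose origin is the TCP and whose axes are the flange's). Camera axes: x right, y down, z forward; pixel columns grow to the right and rows downward; lengths in m; the calibration is good to about 2 mm. A picture is of the moment at which its call begins: read the wrist's pose just before it.
- order.close_job(): hands the job in; it is judged then, once.
The state is a dict: "clock": time; "joint_pos": joint angles; "qvel": joint speeds; "tau": joint torques, N m; "tool_pos": TCP position; "orientation": TCP orientation; "force": force on the tool from outside, world axes, zero at the start; "moment": the same for the moment, N m; "opening": finger opening in m; "gripper_force": force on a finger pad.
Only numpy, scipy, OpenCV 4.12 (cv2) and the standard library are available. Lean on these libraries where they do the work, as an engineer would, in place of code of your own. Each camera call takes 0.05 s, during which the arm holds its last target. There are 200 camera calls.

### The job

The curling wand lies in the white tray with its barrel under the heat-guard hood, and it is longer than the tray's open mouth: take it by the handle, tilt the handle end up over the tray's front wall, and draw it out diagonally from under the hood without forcing it against the tray. Then hold it level and still with the whole wand at least 10 cm above the tray's rim, and finish while still holding it there. Leave the other things on the table where they are.

Things in the scene. Friction and masses are not known exactly. Their poses are not given: they have to be found in the camera images.
- rest: Fixed white open tray 222 long (x), 127 wide (y), 62 mm high; -x end towards the robot. Origin: centre of underside, z up. Walls 6, floor 5 mm thick: inside 210 x 115, 57 mm deep. A flat hood, 5 mm thick, flush with the rim, roofs it from x = +50 mm to the +x end: 52 mm clear below. The mouth left open is 155 mm long (x = -105 to +50) and 115 mm wide, shorter than the wand.
- wand: Loose curling wand, 200 mm long, about 0.16 kg, lying on the tray floor, barrel tip under the hood. Origin: mid-length, on the handle's underside; x runs to the barrel tip, z up. Black flat-sided handle 30 wide (y), 28 mm high, x = -100 to +5 mm; steel barrel of 20 mm diameter, axis at z = 14 mm, to x = +100. Centre of mass x = -22. Grip across the handle, e.g. at x = -40.
- wand_heel (a point): Middle of the lower edge of the wand's handle end: x = -100, y = 0, z = 0 mm in the wand's frame.
- wand_tip (a point): Centre of the barrel's tip: x = +100, y = 0, z = 14 mm in the wand's frame.
- hood_edge (a point): Middle of the hood's front edge, at its top: x = +50, y = 0, z = 62 mm in the rest's frame.
- scissors: Bystander, to be left alone: pair of scissors with blue finger rings lying flat, 87 x 199 x 9 mm. Origin: centre of the underside.
- clip_2: Bystander, to be left alone: slim plastic hair section clip, 12 x 96 x 25 mm. Origin: centre of the underside.
- perm_rod_2: Bystander, to be left alone: waisted plastic perm rod lying down, 22 x 72 x 22 mm. Origin: centre of the underside.
- cream_pot: Bystander, to be left alone: round lidded cream pot, 58 mm wide, 37 mm high. Origin: centre of the underside.
- perm_rod_0: Bystander, to be left alone: waisted plastic perm rod lying down, 22 x 72 x 22 mm. Origin: centre of the underside.

How it is judged (in metres and radians):
On the way:
1. the wand is tilted out through the mouth: its handle end is above the rim while the barrel tip is still under the hood (z of wand_heel in the frame of rest above 0.062 m and x of wand_tip in the frame of rest above 0.05 m and z of wand_tip in the frame of rest below 0.057 m), for 0.05 s.
At the end, for the whole second after the job is handed in: The wand is held in the fingers (more than 1 N), touching the rest no more, both its ends more than 155 mm above the table (about 10 cm above the 62 mm rim), level within 0.26 rad (15 degrees), still (under 0.03 m/s and 0.2 rad/s) (height (world z) of each of wand_heel, wand_tip above 0.155 m and angle between wand's own z axis and vertical below 0.26 rad and contact force between the fingers and wand above 1 N and contact force between wand and rest below 0.1 N and linear speed of wand below 0.03 m/s and angular speed of wand below 0.2 rad/s); the arm keeps its last pose, push and grip.
It fails at once if while its handle end is raised, the wand is forced against the rest with more than 25 N (height (world z) of wand_heel above 0.03 m and contact force between wand and rest above 25 N).
It fails at once if a bystander is moved more than 30 mm (distance of any of scissors, clip_2, perm_rod_2, cream_pot, perm_rod_0 from where it was at the start of the episode above 0.03 m).
It also fails if it takes over 38 s, if anything falls off the work surface, if the arm or the gripper's body presses on something with over 40 N, if the wrist force passes 120 N, or if a joint passes its speed limit or range.

## Working session

There is one attempt and no reset: what is moved stays moved. The work goes in short steps, Python scripts to look and compute and a tool call to move; the robot and the scene stay as the last step left them, time stands still between calls to the robot, and variables do not carry over. Pictures are saved under pics/ and viewed, at most 10 in all, crops included, and the job is handed in when it is done.

```bash
ls; mkdir -p pics
```

Create h.py:
```python
import numpy as np,cv2
from plant import ctrl, vision, order
from scipy.spatial.transform import Rotation as Ro
def snap(n):
    o=ctrl.get_obs(); s=vision.snapshot(n); f=200/np.tan(np.radians(s["fovy"])/2); s["f"]=f
    if n=="wrist":
        T=np.eye(4); T[:3,:3]=Ro.from_euler('xyz',o["orientation"],degrees=True).as_matrix(); T[:3,3]=o["tool_pos"]
        C=T@s["T_tool_cam"]; s["R"]=C[:3,:3].T; s["t"]=-s["R"]@C[:3,3]
    return s
def pts(s):  # world point map from depth
    v,u=np.mgrid[0:400,0:640]; z=s["z_map"]
    c=np.stack([(u-s["cx"])/s["f"]*z,(v-s["cy"])/s["f"]*z,z],-1)
    return (c-s["t"])@s["R"]
def ray(s,u,v,h):
    d=s["R"].T@np.array([(u-s["cx"])/s["f"],(v-s["cy"])/s["f"],1]); o=-s["R"].T@s["t"]
    return o+d*(h-o[2])/d[2]
```

Run:
```python
from h import *
print(ctrl.get_obs())
for n in("top","scene"):
    s=snap(n); cv2.imwrite(f"pics/{n}0.png",s["frame"][:,:,::-1]); np.savez(f"{n}0.npz",**s); print(n,s["fovy"],-s["R"].T@s["t"],(s["z_map"]>0).mean())
```

```text
pics
plant.py
{'clock': 0.0, 'joint_pos': array([ 8.02193938e+01,  2.05919246e+01,  6.33194808e-01, -2.14928779e-02,
       -7.01345359e+01, -1.65068656e+01]), 'qvel': array([-0.03437045,  0.10529272,  0.00745594,  0.12838283,  0.05027366,
        0.04916162]), 'tau': array([ 1.68687733e-03, -5.82721066e+01,  2.93046981e+01,  6.99675232e+00,
        7.06955689e-03, -1.59748488e-04]), 'tool_pos': array([0.29875592, 0.60478375, 0.2506084 ]), 'orientation': array([ 1.79904837e+02, -7.13056849e-03, -2.62947858e+01]), 'force': array([-0.77758034, -0.2074782 ,  0.21358787]), 'moment': array([ 0.02736481, -0.06146381,  0.04202776]), 'gripper_force': 0.0, 'opening': 0.0877356917503421}
top 48.65583071761429 [0.34807739 0.22474241 0.95300397] 0.996
scene 46.75629616469568 [-0.36549684  0.80356593  0.62986781] 0.99623828125
```

View pics/top0.png

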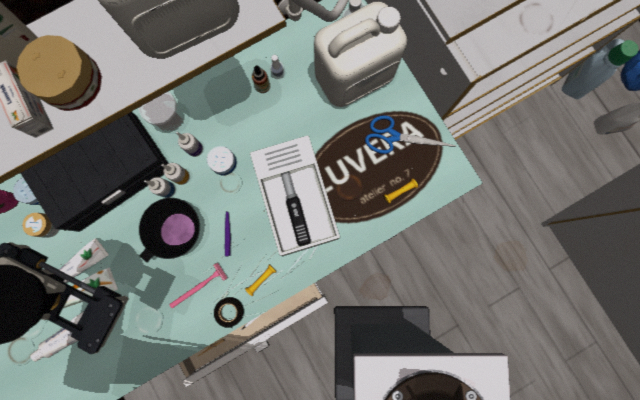

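View pics/scene0.png

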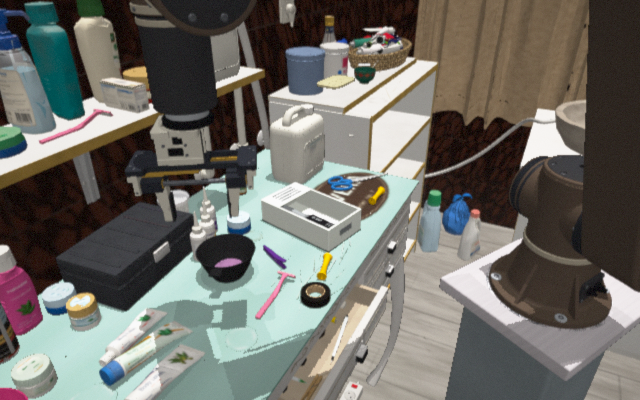

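The top view shows the tray at about (252–340, 137–253), with the slotted hood on its upper part. The wand handle runs from (300,244) to (290,197) and the barrel goes up to (288,172) under the hood. The scene view confirms the tray stands clear, with the scissors and yellow rod beyond it on the robot's right, and the pot and purple clip on the left.

Create m.py:
```python
from h import *
def L(n): return dict(np.load(n))
if __name__=="__main__":
  for n in ("top0.npz","scene0.npz"):
    s=L(n); P=pts(s); f=s["frame"].astype(int); b=f.max(2)
    v,u=np.mgrid[0:400,0:640]
    box=(u>240)&(u<350)&(v>128)&(v<262) if n[0]=="t" else (u>250)&(u<370)&(v>175)&(v<255)
    rim=box&(abs(P[...,2]-.062)<.007)&(b>110)
    nl,lab,st,_=cv2.connectedComponentsWithStats(rim.astype(np.uint8)); k=1+st[1:,4].argmax(); q=P[lab==k]
    r=cv2.minAreaRect((q[:,:2]*1000).astype(np.float32)); print(n,"rim z",np.median(q[:,2]),r, cv2.boxPoints(r).round(1).tolist())
    blk=box&(b<70)&(P[...,2]<.055)
    nl,lab,st,_=cv2.connectedComponentsWithStats(blk.astype(np.uint8)); k=1+st[1:,4].argmax(); q=P[lab==k]
    print("black n",st[k],"z pct",np.percentile(q[:,2],[5,25,50,75,95]).round(4))
    t=q[abs(q[:,2]-np.percentile(q[:,2],75))<.006]
    r=cv2.minAreaRect((t[:,:2]*1000).astype(np.float32)); print(r,cv2.boxPoints(r).round(1).tolist())
```

```bash
python3 m.py
```

Run:
```python
import numpy as np,cv2
s=np.load('top0.npz');f=s["frame"][:,:,::-1][130:260,240:350]
cv2.imwrite('pics/topcrop.png',cv2.resize(f,None,fx=4.5,fy=4.5,interpolation=2))
```

```text
top0.npz rim z 0.06199554068657468 ((480.57830810546875, 280.3422546386719), (222.27772521972656, 126.96952819824219), 16.475358963012695) [[356.0, 309.70001220703125], [392.0, 187.89999389648438], [605.2000122070312, 251.0], [569.0999755859375, 372.70001220703125]]
black n [ 318  131   32   87 1415] z pct [-0.0029 -0.0014 -0.0002  0.0009  0.0026]
((534.5536499023438, 197.96783447265625), (68.43157196044922, 192.07626342773438), 89.10919189453125) [[438.0, 165.1999969482422], [630.0, 162.3000030517578], [631.0999755859375, 230.6999969482422], [439.1000061035156, 233.6999969482422]]
scene0.npz rim z 0.060419321077762086 ((479.15521240234375, 281.3675537109375), (226.1547088623047, 130.38624572753906), 16.273189544677734) [[352.29998779296875, 312.29998779296875], [388.8999938964844, 187.10000610351562], [606.0, 250.5], [569.4000244140625, 375.6000061035156]]
black n [307 216  21  10  51] z pct [0.03   0.0312 0.032  0.0325 0.0335]
((447.13250732421875, 280.19012451171875), (58.87502670288086, 17.15741539001465), 17.287944793701172) [[416.5, 279.6000061035156], [421.6000061035156, 263.29998779296875], [477.79998779296875, 280.70001220703125], [472.70001220703125, 297.1000061035156]]
```

View pics/topcrop.png

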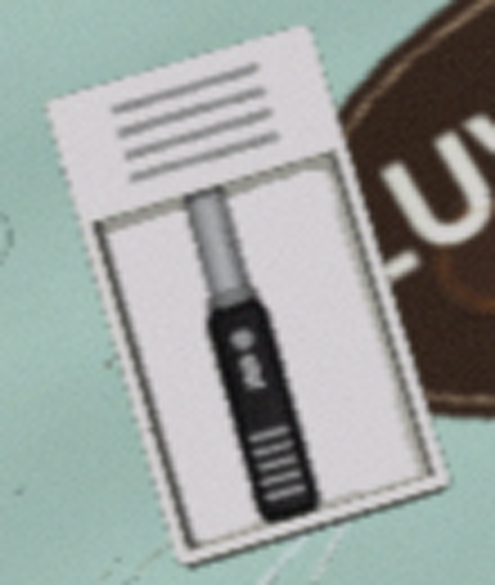

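The crop shows the black handle from (290,518) up to (232,297) and the barrel going under the hood at (205,190). The wand is yawed a few degrees from the tray and sits left of the centre line. Now I'll get its pose by masking inside the tray.

Create w.py:
```python
from h import *
C=np.array([.4805,.2805]); A=np.radians(16.45); U=np.array([np.cos(A),np.sin(A)]); V=np.array([-U[1],U[0]])
def rest(p): d=np.asarray(p)[...,:2]-C; return np.stack([d@U,d@V],-1)
if __name__=="__main__":
  for n in ("top0.npz","scene0.npz"):
    s=dict(np.load(n)); P=pts(s); r=rest(P); b=s["frame"].max(2)
    ins=(r[...,0]>-.105)&(r[...,0]<.05)&(abs(r[...,1])<.057)&(P[...,2]<.055)
    m=ins&(P[...,2]>.027)&(P[...,2]<.04)&(b<130)
    q=P[m]; print(n,m.sum(),"top z",np.median(q[:,2]))
    a=cv2.minAreaRect((q[:,:2]*1000).astype(np.float32)); print(a); print("corners in rest",(rest(cv2.boxPoints(a)/1000)*1000).round(1).tolist())
    g=ins&(P[...,2]>.013)&(r[...,0]>.005); q=P[g]; rr=r[g]
    l=cv2.fitLine(rr.astype(np.float32),2,0,.01,.01).ravel(); print("barrel fit rest: ang",np.degrees(np.arctan(l[1]/l[0])),"y at x=.03",l[3]+(.03-l[2])*l[1]/l[0], "z max",np.percentile(q[:,2],95))
    print("floor z",np.median(P[ins&(b>150)][:,2]))
```

```bash
python3 w.py
```

```text
top0.npz 664 top z 0.03237374257082328
((447.159423828125, 296.52130126953125), (151.41419982910156, 62.081809997558594), 15.054014205932617)
corners in rest [[-102.4, 57.7], [-103.9, -4.4], [47.5, -8.1], [49.0, 54.0]]
barrel fit rest: ang -0.5667399 y at x=.03 0.006386594 z max 0.031100024942094986
floor z 0.0051363202606421856
scene0.npz 129 top z 0.03189747800310256
((441.52020263671875, 276.23876953125), (79.96639251708984, 25.287277221679688), 17.064889907836914)
corners in rest [[-78.7, 19.2], [-78.4, -6.1], [1.5, -5.3], [1.3, 20.0]]
barrel fit rest: ang -89.60549 y at x=.03 -0.11230898 z max 0.05088839895145755
floor z 0.0061420186883913135
```

Create w2.py:
```python
from w import *
s=dict(np.load("top0.npz")); f=s["frame"]; b=f.max(2); v,u=np.mgrid[0:400,0:640]
def onplane(m,h): 
    return np.array([ray(s,x,y,h)[:2] for x,y in zip(u[m],v[m])])
P=pts(s); r=rest(P)
ins=(r[...,0]>-.106)&(r[...,0]<.05)&(abs(r[...,1])<.048)
m=(ins&(b<90)).astype(np.uint8); nl,lab,st,_=cv2.connectedComponentsWithStats(m); k=1+st[1:,4].argmax(); m=lab==k
q=rest(onplane(m,.033)); a=cv2.minAreaRect((q*1000).astype(np.float32)); print(st[k],"z",np.percentile(P[m][:,2],[10,50,90]),a,cv2.boxPoints(a).round(1).tolist())
g=ins&(P[...,2]>.012)&(P[...,2]<.035)&(r[...,0]>.01)&(abs(r[...,1]-.01)<.03); q2=r[g]
for x in np.arange(.01,.05,.01):
    k=q2[abs(q2[:,0]-x)<.005]; print(x,k[:,1].min(),k[:,1].max(),np.median(k[:,1]))
q=q[(q[:,0]>-.09)]
for x in np.arange(-.09,.0,.02):
    k=q[abs(q[:,0]-x)<.01]; print(x,k[:,1].min(),k[:,1].max(),k[:,1].mean())
```

```bash
python3 w2.py
```

```text
[286 195  25  51 565] z [0.02913236 0.03223076 0.03451915] ((-50.540916442871094, 8.88739013671875), (28.7562255859375, 105.9308090209961), 88.99465942382812) [[-103.80000305175781, -4.599999904632568], [2.200000047683716, -6.400000095367432], [2.700000047683716, 22.299999237060547], [-103.19999694824219, 24.200000762939453]]
0.01 -0.0029975042004027302 0.016530513236650758 0.005648026932841973
0.02 -0.002779805903503582 0.016159734761110694 0.006962049814451198
0.03 -0.003196446523540802 0.016588677359163723 0.005959856290307871
0.04 -0.0033476041057518714 0.01603558662574528 0.005885212264580523
-0.09 -0.004637791680839522 0.023948493589809345 0.009269799017470791
-0.06999999999999999 -0.005029478469382292 0.02300488741132681 0.009231338976306616
-0.04999999999999999 -0.005407263000338186 0.023104757380882295 0.00876446870061121
-0.029999999999999985 -0.005801987824816036 0.022844797911452757 0.008513757296987019
-0.009999999999999981 -0.005993131963887369 0.022121342220260763 0.007876101446666282
```

Time: 38 s sim; each call ≤1 s. Good.

Create go.py:
```python
import sys
from w import *
def delta(rx,ry,z,yaw=15.3):
    o=ctrl.get_obs(); R=Ro.from_euler('xyz',o["orientation"],degrees=True)
    p=np.r_[C+U*rx+V*ry,z]; d=R.inv().apply(p-o["tool_pos"])
    print("tcp rest",(rest(o["tool_pos"])*1000).round(1),o["tool_pos"][2].round(4),"ori",o["orientation"].round(2),"target",p.round(4),"d tool",d.round(4),"turn",round(-(yaw-o["orientation"][2]),2),"F",o["force"].round(1),"open",round(o["opening"],4),"g",round(o["gripper_force"],1),"t",o["clock"])
if __name__=="__main__": delta(*map(float,sys.argv[1:]))
```

```bash
python3 go.py -.043 .0085 .17
```

```text
tcp rest [-82.4 362.5] 0.2507 ori [ 1.7992e+02 -1.0000e-02 -2.6290e+01] target [0.4369 0.2765 0.17  ] d tool [0.2692 0.2331 0.0811] turn -41.59 F [ 0.2  0.1 -0.3] open 0.0871 g 0.0 t 0.1
```

The rows are not in the units I measure in: shifts go in shares of 0.4 m and turns go in shares of 2 pi rad. I convert before sending: 0.269 m is 0.6725, 0.233 m is 0.5825, -41.6 degrees is -0.1156.

Call:
drive_effector --motion '[0.1125, 0.0975, 0, -0.0278, 0.044, 0.225, 0.195, 0, -0.0556, 0.044, 0.3375, 0.2925, 0, -0.0833, 0.044, 0.45, 0.39, 0, -0.1111, 0.044, 0.5625, 0.4875, 0.075, -0.1156, 0.044, 0.6725, 0.5825, 0.15, -0.1156, 0.044, 0.6725, 0.5825, 0.2, -0.1156, 0.044, 0.6725, 0.5825, 0.2, -0.1156, 0.044]'

```text
clock: 1.1
tool_pos: [0.4364, 0.2754, 0.1701]
orientation: [179.9, 0.2, 15.2]
force: [-0.4, -0.8, 0.8]
opening: 0.0439
gripper_force: 0.0
```

Run:
```python
from h import *
s=snap("wrist"); np.savez("wr1.npz",**s); cv2.imwrite("pics/wr1.png",s["frame"][:,:,::-1])
```

```bash
python3 go.py -.043 .0085 .1
```

```text
tcp rest [-42.8   8.8] 0.1714 ori [1.7994e+02 6.0000e-02 1.5280e+01] target [0.4369 0.2765 0.1   ] d tool [-0.0001  0.0002  0.0714] turn -0.02 F [0.1 0.5 0.3] open 0.0444 g 0.0 t 1.15
```

View pics/wr1.png

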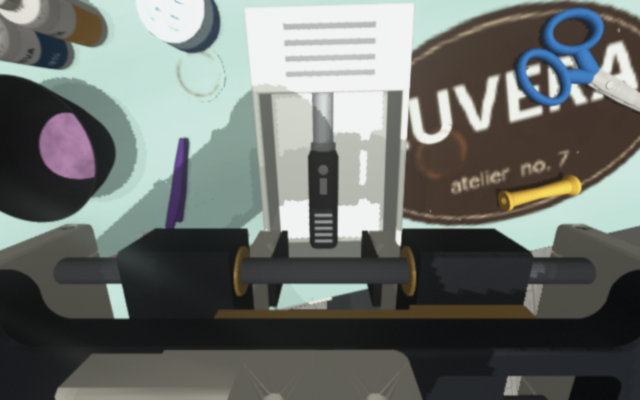

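The wrist view shows the handle at columns 309–338, rows 150–247, between the two fingers (inner faces at about 286 and 364). I'll measure it from this second view.

Run:
```python
from w import *
s=dict(np.load("wr1.npz")); b=s["frame"].max(2); v,u=np.mgrid[0:400,0:640]; P=pts(s)
m=(b<75)&(u>296)&(u<350)&(v>140)&(v<252); nl,lab,st,_=cv2.connectedComponentsWithStats(m.astype(np.uint8)); k=1+st[1:,4].argmax(); m=lab==k
print(st[k],"top z",np.median(P[m&(v<235)][:,2]))
q=np.array([rest(ray(s,x,y,.033)) for x,y in zip(u[m],v[m])])*1000; a=cv2.minAreaRect(q.astype(np.float32)); print(a,cv2.boxPoints(a).round(1).tolist())
```

```text
[ 309  150   29   99 2125] top z 0.03302887525911864
((-49.9909553527832, 9.061412811279297), (28.126556396484375, 101.70992279052734), 89.04568481445312) [[-101.0999984741211, -4.199999809265137], [0.6000000238418579, -5.800000190734863], [1.100000023841858, 22.299999237060547], [-100.5999984741211, 24.0]]
```

Scaled: 0.137 m is 0.3425, 0.13 m is 0.325.

Call:
drive_effector --motion '[0, 0, 0.125, 0, 0.044, 0, 0, 0.25, 0, 0.044, 0, 0, 0.3, 0, 0.044, 0, 0, 0.325, 0, 0.044, 0, 0, 0.3425, 0, 0.044, 0, 0, 0.3425, 0, 0.044]'

```text
clock: 1.9
tool_pos: [0.4372, 0.2778, 0.0351]
orientation: [-180.0, -0.0, 15.3]
force: [-0.2, -0.1, -0.7]
opening: 0.044
gripper_force: 0.0
```

```bash
python3 go.py -.043 .0087 .033
```

```text
tcp rest [-42.3   9.7] 0.0351 ori [-1.7997e+02 -4.0000e-02  1.5340e+01] target [0.4368 0.2767 0.033 ] d tool [-0.0006  0.001   0.0021] turn 0.04 F [-0.2 -0.1 -0.7] open 0.044 g 0.0 t 1.9
```

Scaled: 0.002 m is 0.005.

Call:
drive_effector --motion '[0, 0, 0.005, 0, 0.044, 0, 0, 0.005, 0, 0.02, 0, 0, 0.005, 0, 0.02, 0, 0, 0.005, 0, 0.02, 0, 0, 0.005, 0, 0.02, 0, 0, 0.005, 0, 0.02]'

```text
clock: 2.65
tool_pos: [0.4371, 0.2772, 0.0329]
orientation: [-180.0, -0.0, 15.3]
force: [-0.8, -0.9, 4.7]
opening: 0.0294
gripper_force: 30.0
```

Call:
drive_effector --motion '[0, 0, -0.0125, 0, 0.02, 0.0025, 0, -0.025, 0, 0.02, 0.0075, 0, -0.0375, 0, 0.02, 0.01, 0, -0.05, 0, 0.02, 0.01, 0, -0.05, 0, 0.02]'

```text
clock: 3.28
tool_pos: [0.4411, 0.2785, 0.053]
orientation: [-180.0, -0.0, 15.3]
force: [0.4, -0.3, -1.0]
opening: 0.0299
gripper_force: 30.0
```

```bash
python3 go.py -.043 .0087 .033
```

```text
tcp rest [-38.4   9.2] 0.053 ori [-1.7997e+02 -4.0000e-02  1.5310e+01] target [0.4368 0.2767 0.033 ] d tool [-0.0046  0.0006  0.02  ] turn 0.01 F [ 0.4 -0.3 -1. ] open 0.0299 g 30.0 t 3.275
```

Scaled: -0.012 m is -0.03, -0.011 m is -0.0275.

Call:
drive_effector --motion '[0, 0, -0.0075, 0, 0.02, 0, 0, -0.015, 0, 0.02, 0, 0, -0.02, 0, 0.02, 0, 0, -0.025, 0, 0.02, 0, 0, -0.0275, 0, 0.02, 0, 0, -0.03, 0, 0.02]'

```text
clock: 4.03
tool_pos: [0.4406, 0.278, 0.0643]
orientation: [180.0, 0.0, 15.3]
force: [1.6, 0.9, -4.9]
opening: 0.0301
gripper_force: 30.0
```

Scaled: -0.004 m is -0.01, -0.003 m is -0.0075.

Call:
drive_effector --motion '[0, 0, -0.0025, 0, 0.02, 0, 0, -0.005, 0, 0.02, 0, 0, -0.0075, 0, 0.02, 0, 0, -0.01, 0, 0.02]'

```text
clock: 4.53
tool_pos: [0.4406, 0.278, 0.0685]
orientation: [180.0, 0.0, 15.3]
force: [0.3, 0.8, -4.8]
opening: 0.0299
gripper_force: 30.0
```

Call:
drive_effector --motion '[0, 0, -0.0025, 0, 0.02, 0, 0, -0.005, 0, 0.02, 0, 0, -0.0075, 0, 0.02, 0, 0, -0.01, 0, 0.02]'

```text
clock: 5.03
tool_pos: [0.4407, 0.2781, 0.0726]
orientation: [180.0, 0.0, 15.3]
force: [-0.6, -0.3, -5.4]
opening: 0.0299
gripper_force: 30.0
```

```bash
python3 - <<'E'
from h import *
s=snap("scene"); np.savez("sc2.npz",**s); cv2.imwrite("pics/sc2.png",cv2.resize(s["frame"][140:290,220:420,::-1],None,fx=4,fy=4,interpolation=2))
E
```

```text
(no output)
```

View pics/sc2.png

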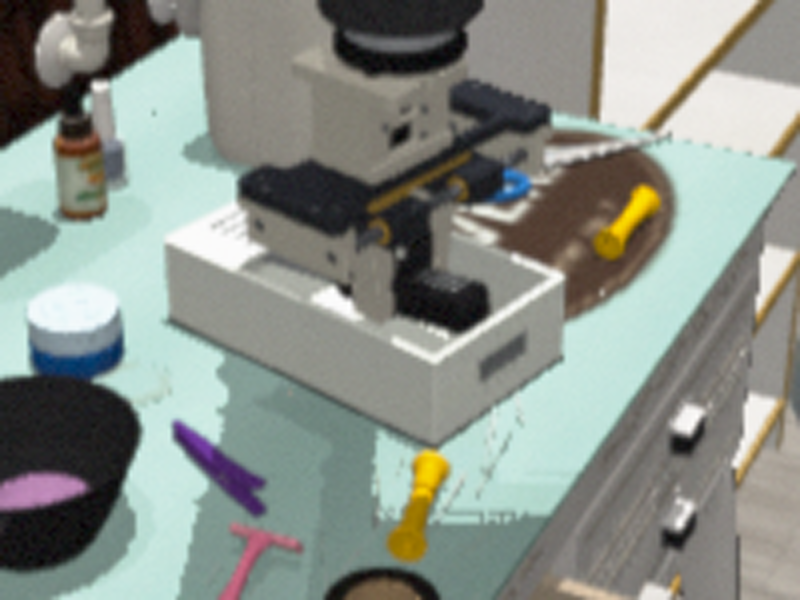

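The wand is pivoting in the fingers at a steady hood force of about 4 N. The handle end at (460,300) in the crop is rising but is still below the rim. I'll raise further.

Scaled: -0.007 m is -0.0175, -0.006 m is -0.015.

Call:
drive_effector --motion '[0, 0, -0.0025, 0, 0.02, 0.0025, 0, -0.005, 0, 0.02, 0.0025, 0, -0.0075, 0, 0.02, 0.0025, 0, -0.01, 0, 0.02, 0.0025, 0, -0.0125, 0, 0.02, 0.0025, 0, -0.015, 0, 0.02, 0.0025, 0, -0.0175, 0, 0.02]'

```text
clock: 5.95
tool_pos: [0.4418, 0.2784, 0.0797]
orientation: [-180.0, -0.0, 15.3]
force: [-1.8, -0.6, -5.7]
opening: 0.0297
gripper_force: 30.0
```

Call:
drive_effector --motion '[0, 0, -0.0025, 0, 0.02, 0, 0, -0.005, 0, 0.02, 0, 0, -0.0075, 0, 0.02, 0, 0, -0.01, 0, 0.02, 0, 0, -0.0125, 0, 0.02, 0, 0, -0.015, 0, 0.02, 0, 0, -0.0175, 0, 0.02, 0, 0, -0.02, 0, 0.02]'

```text
clock: 6.95
tool_pos: [0.4418, 0.2786, 0.0877]
orientation: [-180.0, -0.0, 15.3]
force: [1.5, 0.2, -6.4]
opening: 0.0299
gripper_force: 30.0
```

```bash
python3 - <<'E'
from w import *
s=snap("scene"); np.savez("sc3.npz",**s); cv2.imwrite("pics/sc3.png",cv2.resize(s["frame"][140:290,220:420,::-1],None,fx=4,fy=4,interpolation=2))
P=pts(s); r=rest(P); m=(r[...,0]<-.075)&(r[...,0]>-.13)&(abs(r[...,1])<.05)&(s["frame"].max(2)<70)&(P[...,2]>.03)&(P[...,2]<.13)
print(m.sum(),P[m][:,2].min(),P[m][:,2].max(),r[m][:,0].min())
E
```

```text
151 0.07442731089616657 0.10260517768181344 -0.10148955895514558
```

View pics/sc3.png

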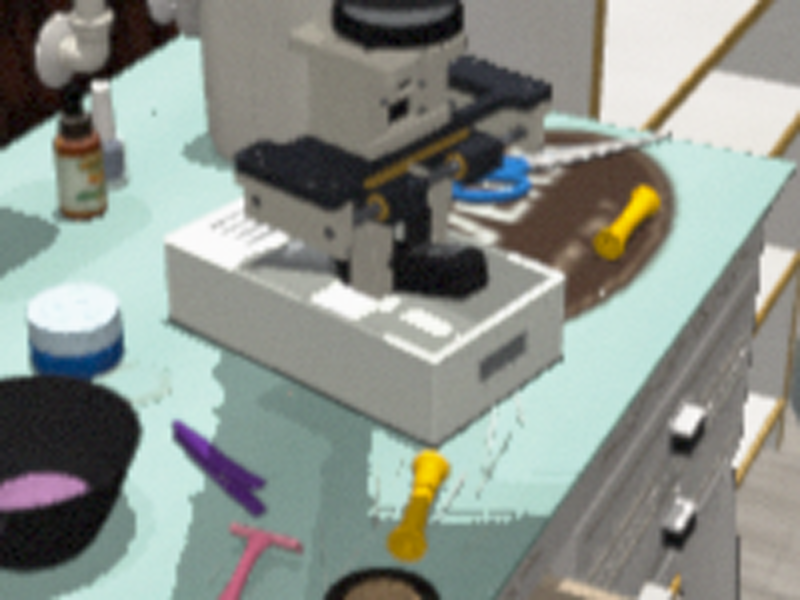

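The handle end's lowest point measures z ≈ 0.074, above the 0.062 rim, with the barrel still under the hood. Now I'll draw it back along its own slope.

Scaled: -0.026 m is -0.065, -0.022 m is -0.055.

Call:
drive_effector --motion '[-0.0075, 0, 0.0025, 0, 0.02, -0.015, 0, 0, 0, 0.02, -0.025, 0, -0.0025, 0, 0.02, -0.035, 0, -0.0063, 0, 0.02, -0.045, 0, -0.01, 0, 0.02, -0.055, 0, -0.0125, 0, 0.02, -0.065, 0, -0.015, 0, 0.02]'

```text
clock: 7.88
tool_pos: [0.4164, 0.2715, 0.0937]
orientation: [-180.0, -0.0, 15.3]
force: [0.1, 0.0, -1.0]
opening: 0.0294
gripper_force: 30.0
```

Call:
drive_effector --motion '[-0.0125, 0, -0.0038, 0, 0.02, -0.025, 0, -0.0075, 0, 0.02, -0.0375, 0, -0.0113, 0, 0.02, -0.05, 0, -0.015, 0, 0.02, -0.0625, 0, -0.0188, 0, 0.02, -0.075, 0, -0.0225, 0, 0.02, -0.0875, 0, -0.0263, 0, 0.02, -0.1, 0, -0.03, 0, 0.02]'

```text
clock: 8.88
tool_pos: [0.3778, 0.2609, 0.1057]
orientation: [-180.0, -0.0, 15.3]
force: [-0.7, 0.3, -1.2]
opening: 0.0295
gripper_force: 30.0
```

```bash
python3 go.py -.05 .0087 .1
```

```text
tcp rest [-104.    10.3] 0.1057 ori [-180.     -0.     15.31] target [0.4301 0.2747 0.1   ] d tool [0.0541 0.0006 0.0057] turn 0.01 F [-0.7  0.3 -1.2] open 0.0295 g 30.0 t 8.875
```

Scaled: -0.045 m is -0.1125, 0.033 m is 0.0825.

Call:
drive_effector --motion '[0, 0, -0.0375, 0, 0.02, 0, 0, -0.075, 0, 0.02, 0, 0, -0.1125, 0, 0.02, 0.0375, 0, -0.1125, 0, 0.02, 0.075, 0, -0.1125, 0, 0.02, 0.0825, 0, -0.1125, 0, 0.02]'

```text
clock: 9.62
tool_pos: [0.4109, 0.2699, 0.1497]
orientation: [179.9, 0.1, 15.3]
force: [-0.0, 0.5, -1.3]
opening: 0.0296
gripper_force: 30.0
```

Call:
drive_effector --motion '[0, 0, 0.02, 0, 0.02, 0, 0, 0.04, 0, 0.02, 0, 0, 0.05, 0, 0.02, 0, 0, 0.06, 0, 0.02, 0, 0, 0.0675, 0, 0.02, 0, 0, 0.0725, 0, 0.02, 0, 0, 0.0775, 0, 0.02]'

```text
clock: 10.5
tool_pos: [0.41, 0.2699, 0.1199]
orientation: [-180.0, -0.0, 15.3]
force: [-3.3, -0.5, 2.7]
opening: 0.0298
gripper_force: 30.0
```

Run:
```python
from h import *
s=snap("scene"); cv2.imwrite("pics/sc4.png",cv2.resize(s["frame"][120:290,220:420,::-1],None,fx=3.5,fy=3.5,interpolation=2))
```

```text
(no output)
```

View pics/sc4.png

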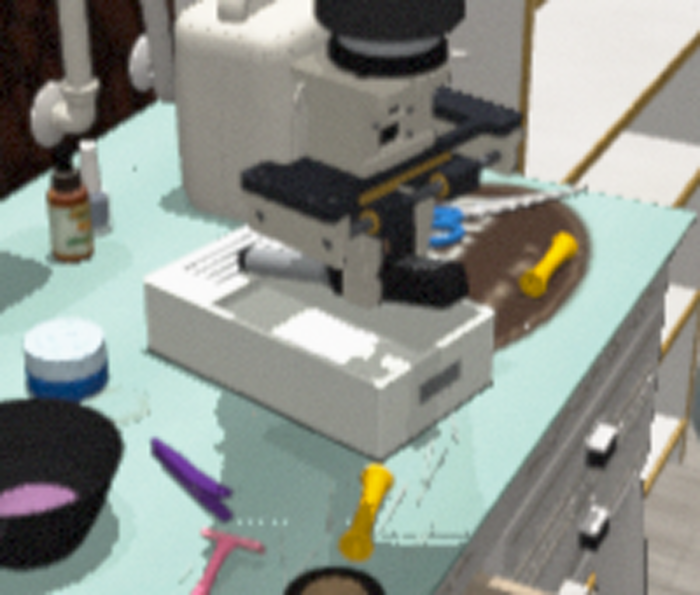

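The barrel tip at (245,258) rests on the hood, with the handle end raised at (450,275). I'll keep lowering gently to level it.

Scaled: 0.012 m is 0.03, 0.01 m is 0.025.

Call:
drive_effector --motion '[0, 0, 0.005, 0, 0.02, 0, 0, 0.01, 0, 0.02, 0, 0, 0.015, 0, 0.02, 0, 0, 0.02, 0, 0.02, 0, 0, 0.025, 0, 0.02, 0, 0, 0.03, 0, 0.02]'

```text
clock: 11.3
tool_pos: [0.4099, 0.2697, 0.1074]
orientation: [180.0, 0.0, 15.3]
force: [-2.6, -0.6, 2.5]
opening: 0.0301
gripper_force: 30.0
```

Call:
drive_effector --motion '[0, 0, 0.0038, 0, 0.02, 0, 0, 0.0075, 0, 0.02, 0, 0, 0.0113, 0, 0.02, 0, 0, 0.015, 0, 0.02, 0, 0, 0.0188, 0, 0.02, 0, 0, 0.0225, 0, 0.02]'

```text
clock: 12.05
tool_pos: [0.4099, 0.2697, 0.0985]
orientation: [-180.0, -0.0, 15.3]
force: [-1.7, -0.8, 1.8]
opening: 0.0297
gripper_force: 30.0
```

Now I'll lift it to hold height (TCP about 0.25) and check the tilt by depth.

Call:
drive_effector --motion '[0, 0, -0.05, 0, 0.02, 0, 0, -0.125, 0, 0.02, 0, 0, -0.2, 0, 0.02, 0, 0, -0.275, 0, 0.02, 0, 0, -0.3375, 0, 0.02, 0, 0, -0.3625, 0, 0.02, 0, 0, -0.3625, 0, 0.02, 0, 0, -0.3625, 0, 0.02]'

```text
clock: 13.05
tool_pos: [0.4095, 0.2693, 0.2423]
orientation: [179.9, 0.1, 15.3]
force: [-0.1, -0.5, -1.8]
opening: 0.0298
gripper_force: 30.0
```

```bash
python3 go.py -.07 .0087 .25
```

Run:
```python
from w import *
s=snap("scene"); cv2.imwrite("pics/sc5.png",cv2.resize(s["frame"][60:260,200:440,::-1],None,fx=3,fy=3,interpolation=2))
for n,q in (("scene",s),("top",snap("top"))):
    P=pts(q); r=rest(P)
    for x in np.arange(-.145,.08,.015):
        m=(abs(r[...,0]-x)<.0075)&(abs(r[...,1]-.009)<.02)&(P[...,2]>.13)&(P[...,2]<.28)
        if m.sum()>4: print(n,x.round(3),m.sum(),P[m][:,2].min().round(4),P[m][:,2].max().round(4))
```

```text
tcp rest [-71.3   9.4] 0.2423 ori [1.7995e+02 1.0000e-01 1.5300e+01] target [0.4109 0.269  0.25  ] d tool [ 0.0013  0.0007 -0.0077] turn -0.0 F [-0.1 -0.5 -1.8] open 0.0298 g 30.0 t 13.05
scene -0.13 139 0.2208 0.2469
scene -0.115 89 0.2195 0.2472
scene -0.1 86 0.2171 0.2454
scene -0.085 140 0.2149 0.2785
scene -0.07 64 0.2376 0.2643
scene -0.04 46 0.2116 0.2376
scene -0.025 34 0.2124 0.2349
scene -0.01 44 0.2124 0.231
scene 0.005 43 0.2099 0.2291
scene 0.02 42 0.2106 0.2282
scene 0.035 39 0.2067 0.2262
scene 0.05 35 0.2071 0.2251
scene 0.065 16 0.2084 0.2221
top -0.13 123 0.2263 0.2504
top -0.115 161 0.2295 0.25
```

View pics/sc5.png

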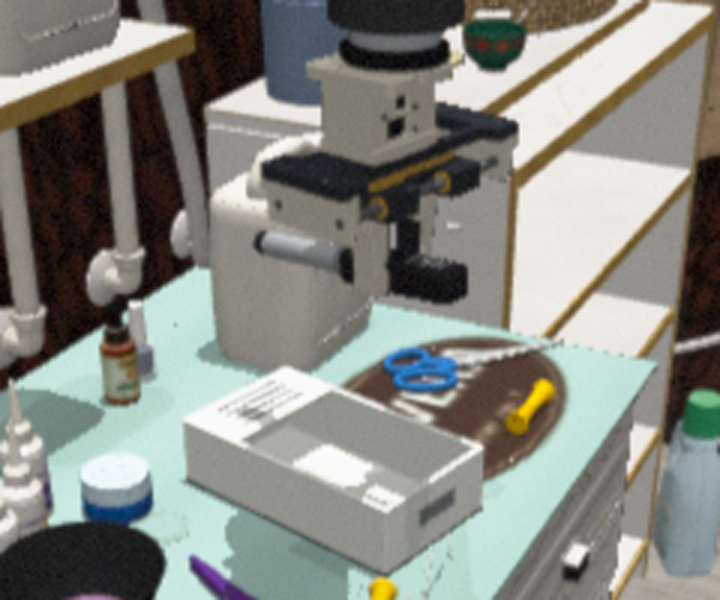

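The wand is held high above the tray at about 5–7° tilt, with both ends above 0.2 m, and the other things are in place. I'll let it settle and hand in.

Call:
drive_effector --motion '[0, 0, 0, 0, 0.02, 0, 0, 0, 0, 0.02, 0, 0, 0, 0, 0.02, 0, 0, 0, 0, 0.02]'

```text
clock: 13.65
tool_pos: [0.4099, 0.2697, 0.2436]
orientation: [180.0, -0.0, 15.3]
force: [0.5, -0.5, -1.3]
opening: 0.0297
gripper_force: 30.0
```

```bash
python3 -c "
from plant import ctrl, vision, order
print(order.close_job())"
```

```text
the job is handed in; nothing more can be done
None
```

I handed in the job at 13.65 s (the verdict wasn't shown): the wand was tilted out over the tray's front wall, drawn from under the hood with about 5 N of contact, and is held 5–7° off level with both ends above 0.2 m, and the other things look unmoved in the last picture.

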